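# Close up the row of corm trays in the tray lane

## Task

One tray of crocus corms stands askew on the bench, out of its row. Push it back until its long side lies flat against the black back rail and it butts up to the tray already parked in the corner, and push the orange and steel sliding divider along the rail up against its other end, so that the row is closed with no gaps. Do it all by pushing with the fingers: nothing is to be pinched, lifted or tipped, the parked tray stays in its corner, and the other things on the bench are left where they are.

Things in the scene. Friction and masses are not known exactly. Their poses are not given: they have to be found in the camera images.
- stray_tray: The tray to be pushed home: black plastic seed tray filled with tan corms, 130 mm along its x, 190 mm along its y, 45 mm high to the rim; the corms fill it edge to edge, pale shoots rise to 55 mm. Origin at the centre of its underside, z up. About 0.3 to 0.65 kg; it slides on the bench under 2 to 6 N. Its x starts within 0.3 rad of the lane's x.
- parked_tray: Identical tray, loose, already parked in the lane's corner: its +x long side against the back rail, its +y end against the end plate. Origin at the centre of its underside. The stray tray belongs at its -y end.
- lane: Fixed tray lane. Black steel back rail along y, 40 mm high, 670 mm long; trays butt on its face, the plane x = 0 here, which looks to -x (to the robot). Black end plate 40 mm high, inner face at y = +300 mm, x = -130 to 0 mm. Origin on the bench in the rail face's plane, 300 mm from the end plate; z up. The stray tray, home, has its origin at about x = -65, y = +14 mm.
- divider (a joint): Sliding divider riding on the back rail. Value in m: 0 at its stop at the lane's -y end (facing at lane y = -300 mm), growing as it slides in +y towards the parked tray. 0 to 0.04 at the start, about 0.22 when the row is closed. It stays where left and slides under about 2 N. It can drive the stray tray along the rail ahead of it.
- divider_face (a point): Black rubber facing (96 x 4 x 48 mm) on the +y side of the divider's steel blade. Origin at the middle of its +y face, 50 mm in front of the rail, 29 mm up; axes as the lane's. Blade and facing 8 mm thick together, from the rail to 107 mm in front of it, 3 to 56 mm above the bench; orange guard on the front edge. On the -y side an orange saddle (61 mm long) rides the rail; beyond 40 mm from the rail that side is bare.
- corm_a: Loose corm, 36 mm across, 34 mm high with a short shoot to 52 mm, standing in front of the parked tray. Leave alone.
- corm_b: The same, standing in front of the divider's starting place. Leave alone.
- gauge: Aluminium sizing gauge with four round holes, 70 x 200 x 4 mm, lying flat at the right, near the robot. Leave alone.
- label_pot: Terracotta-coloured pot 80 mm across, 95 mm high, with plant labels standing in it up to 140 mm, at the right of the bench. Leave alone.
- mister: Spray bottle, 76 mm across, 206 mm high, green trigger head, at the left of the bench. Leave alone.
- brush: Bench brush, about 200 mm long, lying at the left, near the robot. Leave alone.

How it is judged:
By the outcome, as a careful person would: the job done as asked, in the order asked, and still so for the second after the job is handed in, with the robot touching nothing.
It also fails if it takes over 51 s, if anything falls off the work surface, if the arm or the gripper's body presses on something with over 40 N, if the wrist force passes 120 N, or if a joint passes its speed limit or range.

## Robot

A 6-joint arm with a two-finger parallel gripper is mounted at the origin on the work surface. World frame = base frame: x ahead of the robot, y to its left, z up, the work surface at z = 0. Lengths are in mm, angles in rad, forces in N, time in s.
With the tool pointing down it reaches from about 300 to 875 mm from the base axis. Payload 6.4 kg.
Tool frame: the origin (TCP) lies midway between the tips of the shut fingers; the grasp point (between the pads) lies 19 mm behind it; z points along the fingers, y is the line along which they close (so a half turn about z gives the same grasp; the last joint's range is limited). The gripper opens to 88 mm and grips with 3 to 60 N. Pads are 18 mm wide; open, the fingers measure 123 mm over their backs; the gripper's body (75 mm by 187 mm) begins 45 mm behind the grasp point.
Start: joints at [-1.356, 0.181, 1.607, -0, 1.354, -0.206], TCP at [234.899, -524.846, 218.014] pointing down, gripper open.
Joint ranges: [-2.99, 2.99], [-0.89, 2.07], [0.3, 2.58], [-1.14, 4.28], [0, 2.63], [-3.12, 3.12]. Speed limits (rad/s): [2.57, 2.57, 3.01, 3.14, 3.14, 3.14].

## Interface

Orientations are given as a unit quaternion [w, x, y, z].
In Python, from workcell import arm gives the robot as it stands. The module is installed in compiled form; this text tells all that it offers.
- The arm moves only by the tool play_rows, never from a script. Its argument "targets" is one flat list of numbers, 7 for each row, row after row: the shift along the world's x, y, z scaled (see below), then the turn, a rotation vector about the world's x, y, z scaled (see below), then the opening, from 0 (shut) to 1 (fully open). In form: [dx, dy, dz, wx, wy, wz, fingers, dx, dy, dz, wx, wy, wz, fingers, ...]. A call has 1 to 20 rows; each row is the pose to reach, as a shift and turn from the pose commanded when the call began; what a row does not reach only later rows make up. The controller multiplies each number of a shift by 0.1 m and each number of a turn by 90 degrees. A row lasts 1/10 s, in which the tool goes at most 50 mm and 8.59 degrees, less where a joint would pass 70% of its speed; a pose out of reach is approached as far as the arm can. A call with a number of a shift or a turn outside -1 to 1 is refused whole. A call with a gripper value outside its range is refused whole. The fingers move at their own pace and stop on an object; "squeeze" is the grip in N (left out, the last holds). Time passes only in rows, so rows that repeat a pose let the fingers close. It gives the time, the measured TCP pose, the force, the opening and the grip force at its end, in the units of the state.
- arm.observe(): the state, without advancing time (a new reading comes with each control period).
- arm.capture(name): name is "side" or "top" or "wrist"; returns a dict with "img" (384x512x3 uint8, red, green, blue), "fx", "fy", "cx", "cy" (pixels), "rvec" (rotation vector, rad) and "tvec" (3), from world to camera coordinates, as OpenCV has them. Camera axes: x right, y down, z forward; pixel columns grow to the right and rows downward; lengths in mm; the calibration is good to about 2 mm. A picture is of the moment at which its call begins. There is no depth.
- arm.job_done(): hands the job in; it is judged then, once.
The state is a dict: "clock": time; "qpos": joint angles; "qvel": joint speeds; "joint_torque": joint torques, N m; "ee_pos": TCP position; "eef_rot": TCP orientation; "ft_force": force on the tool from outside, world axes, zero at the start; "wrist_torque": the same for the moment, N m; "finger_gap": finger opening in mm; "grip_force": force on a finger pad.
Only numpy, scipy, OpenCV 4.12 (cv2) and the standard library are available. Lean on these libraries where they do the work, as an engineer would, in place of code of your own. Each camera call takes 0.05 s, during which the arm holds its last target. There are 200 camera calls.

## Working session

There is one attempt and no reset: what is moved stays moved. The work goes in short steps, Python scripts to look and compute and a tool call to move; the robot and the scene stay as the last step left them, time stands still between calls to the robot, and variables do not carry over. Pictures are saved under pics/ and viewed, at most 10 in all, crops included, and the job is handed in when it is done.

Besides the shell and the picture viewer there is one more tool, called after "Request:" as name(argument=value, ...) on one line, values as JSON. play_rows: Moves the arm, as the interface text tells. Its arguments: {"type":"object","properties":{"targets":{"type":"array"},"squeeze":{"type":"number"}},"required":["targets"]}

```bash
mkdir -p pics; cat > h.py <<'E'
import numpy as np, cv2
from workcell import arm
def cap(n):
    c=arm.capture(n); c['R']=cv2.Rodrigues(np.array(c['rvec'],float))[0]; c['t']=np.array(c['tvec'],float).ravel(); return c
def ray(c,u,v,z):
    d=c['R'].T@np.array([(u-c['cx'])/c['fx'],(v-c['cy'])/c['fy'],1]); o=-c['R'].T@c['t']
    return (o+d*(z-o[2])/d[2])
def proj(c,p):
    q=c['R']@np.array(p,float)+c['t']; return q[0]/q[2]*c['fx']+c['cx'],q[1]/q[2]*c['fy']+c['cy']
def save(c,n,s=1.5): cv2.imwrite('pics/'+n,cv2.resize(c['img'][:,:,::-1],None,fx=s,fy=s,interpolation=cv2.INTER_CUBIC))
E
python3 - <<'E'
from h import *
for n in('top','side'):
    c=cap(n); save(c,n+'0.png'); print(n,-c['R'].T@c['t'],c['fx'])
s=arm.observe(); print(s['clock'],s['ee_pos'],s['eef_rot'],s['finger_gap'])
E
```

```text
top [ 270.39773132   -6.70137838 1089.34329441] 361.9386797474467
side [  38.3737593   833.53486658 1219.10138211] 484.39880716574686
0.1 [ 234.77895197 -524.32817743  217.21199875] [-7.81417356e-04  9.77948886e-01  2.08842919e-01 -1.82023717e-06] 88.04400615090533
```

View pics/top0.png

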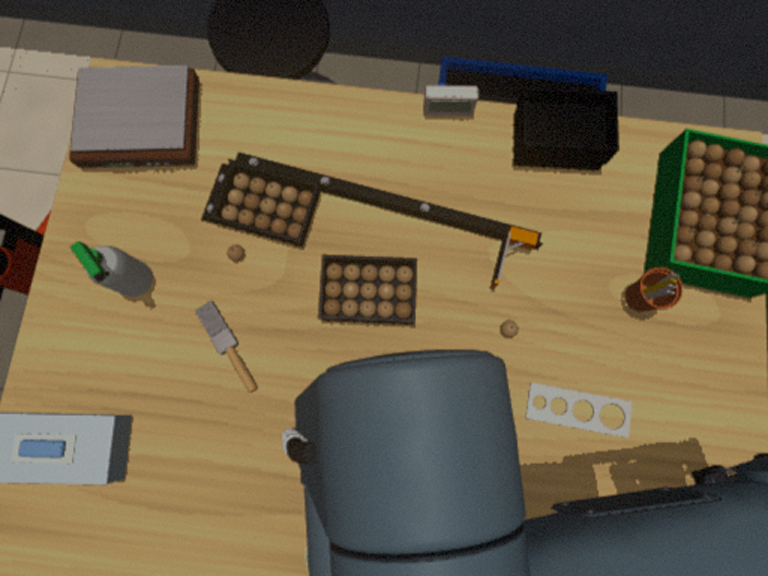

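View pics/side0.png

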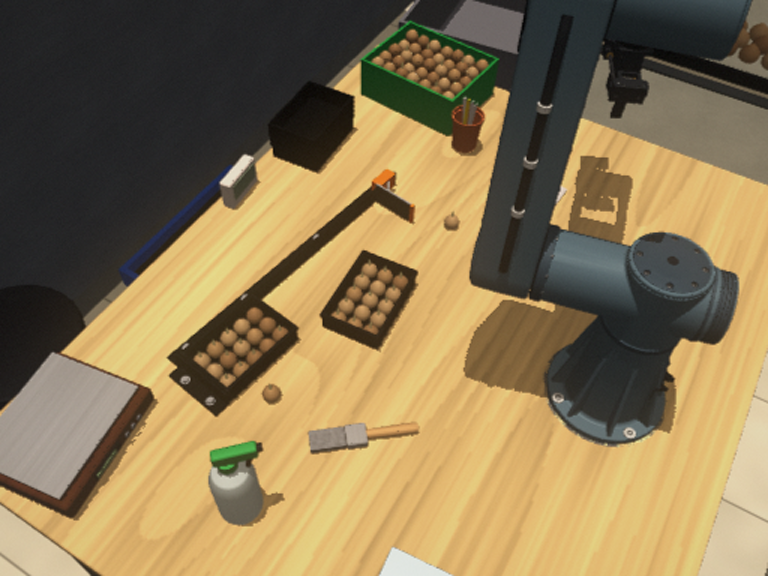

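The top view (shown at 1.5x) shows the stray tray at (368,290) and the parked tray at (262,203). The rail runs from (240,157) to (540,240), the divider blade from (507,245) to (494,288), and the corms stand at (236,253) and (509,328). Next I convert these to world positions.

```bash
python3 - <<'E'
from h import *
c=cap('top'); im=c['img']; 
hsv=cv2.cvtColor(im,cv2.COLOR_RGB2HSV); m=((hsv[:,:,2]<70)).astype(np.uint8)
m2=m[90:225,125:370]
n,l,s,_=cv2.connectedComponentsWithStats(m2)
for i in range(1,n):
    if s[i,4]<150: continue
    p=np.argwhere(l==i)[:,::-1]+[125,90]
    h=cv2.convexHull(p.astype(np.float32)); b=cv2.boxPoints(cv2.minAreaRect(h))
    print(s[i]); 
    for q in b: print(q.round(1), ray(c,*q,45).round(1)[:2])
o=((hsv[:,:,0]<14)&(hsv[:,:,1]>190)&(hsv[:,:,2]>120)).astype(np.uint8); n,l,s,ce=cv2.connectedComponentsWithStats(o)
for i in range(1,n):
    if s[i,4]>5: print('or',s[i],ray(c,*ce[i],50).round(1))
for nm,u,v,z in [('railA',250,158,40),('A',300,177,40),('B',500,234,40),('bladetop',507,250,56),('bladeend',494,288,56),('corma',236,253,17),('cormb',509,328,17)]:
    print(nm,ray(c,u/1.5,v/1.5,z).round(1))
crop=im[90:225,125:370]; cv2.imwrite('pics/crop1.png',cv2.resize(crop[:,:,::-1],None,fx=3.2,fy=3.2,interpolation=cv2.INTER_CUBIC))
E
```

```text
[217   0  28  22 585]
[342.  90.] [ 848.2 -198.3]
[369.  90.] [ 858.5 -282.6]
[369. 111.] [ 787.6 -286.6]
[342. 111.] [ 777.5 -203.5]
[  10   12  206   86 3124]
[134.3 146.7] [585.4 412.8]
[147.2  98.3] [746.2 403.3]
[340.3 149.8] [ 650.8 -207.6]
[327.4 198.2] [ 497.3 -181. ]
[ 88  80  65  47 983]
[212.5 213.7] [411.  147.7]
[214.3 169.7] [543.3 162.1]
[277.6 172.2] [558.3 -26.6]
[275.8 216.3] [425.7 -36.1]
or [ 25 143   8  13  38] [533.6 723.1  50. ]
or [427 189   3   5   6] [ 553.7 -471.4   50. ]
railA [732.5 340.6  40. ]
A [703.3 230.9  40. ]
B [ 630.5 -189.    40. ]
bladetop [ 593.7 -202.5   56. ]
bladeend [ 513.9 -183.2   56. ]
corma [532.6 340.3  17. ]
cormb [ 445.5 -226.    17. ]
```

View pics/crop1.png

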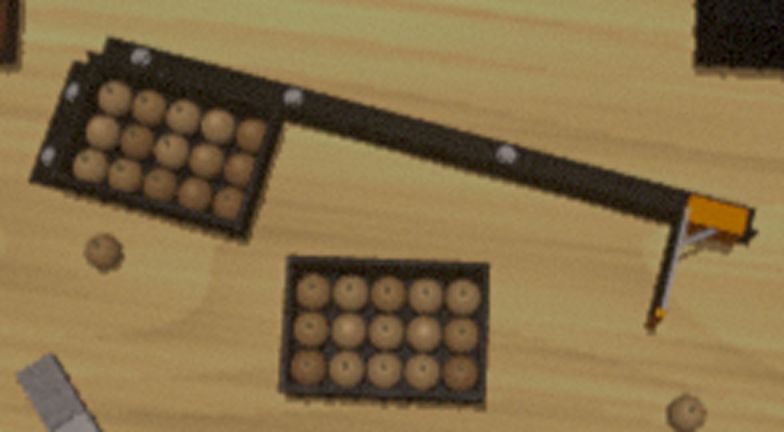

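```bash
cat > m.py <<'E'
from h import *
def edge(g,p,q,thr=75):
    # first crossing from dark at p to bright at q (pixel pts), subpixel
    p=np.array(p,float);q=np.array(q,float);n=int(np.linalg.norm(q-p)*5)
    L=p+(q-p)*np.linspace(0,1,n)[:,None]
    v=cv2.remap(g,L[:,0].astype(np.float32)[None],L[:,1].astype(np.float32)[None],cv2.INTER_LINEAR).ravel()
    i=np.argmax(v>thr); return L[i] if v[i]>thr else None
def line(c,g,prs,z):
    P=[edge(g,*x) for x in prs]; P=np.array([ray(c,*p,z)[:2] for p in P if p is not None])
    vx,vy,x0,y0=cv2.fitLine(P.astype(np.float32),cv2.DIST_HUBER,0,.01,.01).ravel()
    r=np.abs((P-[x0,y0])@[-vy,vx]); return np.array([x0,y0]),np.array([vx,vy])*(1 if vy>0 else -1),r.max(),len(P)
def inter(a,b):
    s=np.linalg.solve(np.array([a[1],-b[1]]).T,b[0]-a[0]); return a[0]+a[1]*s[0]
E
python3 - <<'E'
from m import *
c=cap('top'); g=cv2.cvtColor(c['img'],cv2.COLOR_RGB2GRAY).astype(np.float32)
o=lambda x,y:(x/3.2+125,y/3.2+90)
rl=line(c,g,[(o(x,109+(x-300)*.262),o(x-10,109+(x-300)*.262+40)) for x in range(320,640,15)],0)
rb=line(c,g,[(o(x,109+(x-300)*.262),o(x+10,109+(x-300)*.262-40)) for x in range(320,640,15) ],40)
print('rail',rl,rb)
F=line(c,g,[(o(x,393),o(x,420)) for x in range(300,475,12)],0)
B=line(c,g,[(o(x,265),o(x,235)) for x in range(305,475,12)],45)
L=line(c,g,[(o(288,y),o(262,y)) for y in range(270,385,9)],45)
R=line(c,g,[(o(485,y),o(515,y)) for y in range(275,385,9)],45)
for n,e in zip('FBLR',(F,B,L,R)): print(n,e)
C=[inter(F,L),inter(F,R),inter(B,L),inter(B,R)]; print(np.array(C).round(1),np.mean(C,0))
pe=line(c,g,[(o(272-x*.3,122+x),o(297-x*.3,130+x)) for x in range(10,105,9)],45); print('parked end',pe)
pf=line(c,g,[(o(x,190+(x-70)*.262-5),o(x-8,190+(x-70)*.262+25)) for x in range(60,235,12)],0); print('parked front',pf)
cr=inter(rl,pe); print('corner',cr)
d=pe; bl=[ray(c,*o(x,y),56).round(1) for x,y in((665,255),(647,328),(681,222))]; print(bl)
a=rl[1]; nrm=np.array([-a[1],a[0]]) # toward robot?
print('ang rail',np.arctan2(-a[0],a[1]) )
O=np.array(cr)-a*109.; 
ex=np.array([a[1],-a[0]])
for n,p in [('tray',np.mean(C,0)),('bl',bl[0][:2]),('ble',bl[1][:2]),('blr',bl[2][:2])]: print(n,np.dot(p-O,ex),np.dot(p-O,a))
E
```

```text
rail (array([658.2272  , -31.191175], dtype=float32), array([0.1546382, 0.9879712], dtype=float32), np.float64(1.4847244547288518), 22) (array([691.9719  ,  37.216362], dtype=float32), array([0.15489483, 0.98793095], dtype=float32), np.float64(18.184790971748495), 22)
F (array([424.09598 ,  50.019302], dtype=float32), array([-0.07370858,  0.9972798 ], dtype=float32), np.float64(1.9629395804792338), 15)
B (array([552.935   ,  53.559708], dtype=float32), array([-0.07958613,  0.996828  ], dtype=float32), np.float64(0.8394722043672639), 15)
L (array([488.69604, 156.4942 ], dtype=float32), array([0.99685043, 0.07930429], dtype=float32), np.float64(0.8738408300458211), 13)
R (array([493.13556 , -31.875153], dtype=float32), array([0.99636805, 0.08515105], dtype=float32), np.float64(0.7956690505248727), 13)
[[416.7 150.8]
 [430.5 -37.2]
 [544.4 160.9]
 [559.3 -26.2]] [487.71548  62.06021]
parked end (array([613.7042 , 191.93861], dtype=float32), array([-0.9900998 ,  0.14036545], dtype=float32), np.float64(0.5172435449986221), 11)
parked front (array([579.7361 , 309.65134], dtype=float32), array([0.16074339, 0.98699623], dtype=float32), np.float64(0.9411098945703996), 15)
corner [691.427   180.91994]
[array([ 582.6, -188. ,   56. ]), array([ 511.7, -177.1,   56. ]), array([ 616.1, -200.3,   56. ])]
ang rail -0.15526125
tray -182.88083 -39.931557
bl -50.46880007653306 -272.3110727675179
ble -122.20151360004022 -272.5060352839449
blr -15.46971545188496 -279.28273862972054
```

Request:
play_rows(targets=[0.12, 0.5, 0, 0, 0, -0.08, 1, 0.25, 1, 0, 0, 0, -0.16, 1])

```text
clock: 0.4
ee_pos: [258.8, -427.0, 217.0]
eef_rot: [-0.001, 0.997, 0.081, -0.0]
ft_force: [0.7, -0.2, 0.2]
finger_gap: 88.4
grip_force: 0.0
```

Request:
play_rows(targets=[0.12, 0.5, 0, 0, 0, -0.05, 1, 0.25, 1, 0, 0, 0, -0.057, 1])

```text
clock: 0.6
ee_pos: [283.3, -328.9, 217.6]
eef_rot: [-0.0, 0.999, 0.038, -0.0]
ft_force: [1.2, -0.3, 0.9]
finger_gap: 87.9
grip_force: 0.0
```

Request:
play_rows(targets=[0.12, 0.5, 0, 0, 0, 0, 1, 0.25, 1, 0, 0, 0, 0, 1])

```text
clock: 0.8
ee_pos: [307.5, -231.9, 217.9]
eef_rot: [0.0, 0.999, 0.04, 0.0]
ft_force: [1.3, -0.4, 1.3]
finger_gap: 87.9
grip_force: 0.0
```

Request:
play_rows(targets=[0.12, 0.5, 0, 0, 0, 0, 1, 0.25, 1, 0, 0, 0, 0, 1])

```text
clock: 1.0
ee_pos: [331.7, -134.9, 218.1]
eef_rot: [0.0, 0.999, 0.039, 0.0]
ft_force: [1.0, -0.2, 0.2]
finger_gap: 88.1
grip_force: 0.0
```

Request:
play_rows(targets=[0.12, 0.5, 0, 0, 0, 0, 1, 0.25, 1, 0, 0, 0, 0, 1])

```text
clock: 1.2
ee_pos: [356.0, -37.9, 218.3]
eef_rot: [0.0, 0.999, 0.04, 0.001]
ft_force: [0.8, -0.2, 0.1]
finger_gap: 87.9
grip_force: 0.0
```

Request:
play_rows(targets=[0.1, 0.4, 0, 0, 0, 0, 1, 0.15, 0.78, 0, 0, 0, 0, 1, 0.15, 0.78, 0, 0, 0, 0, 1, 0.15, 0.78, 0, 0, 0, 0, 1])

```text
clock: 1.6
ee_pos: [370.8, 38.8, 217.9]
eef_rot: [0.0, 0.999, 0.042, -0.0]
ft_force: [-0.2, 0.9, -0.2]
finger_gap: 88.4
grip_force: 0.0
```

Request:
play_rows(targets=[0, 0.15, -0.45, 0, 0, 0, 1, 0, 0.15, -0.9, 0, 0, 0, 1, 0, 0.15, -1, 0, 0, 0, 1])

```text
clock: 1.9
ee_pos: [367.5, 52.5, 114.1]
eef_rot: [-0.001, 0.999, 0.039, -0.004]
ft_force: [-0.9, -1.1, 0.3]
finger_gap: 88.5
grip_force: 0.0
```

Request:
play_rows(targets=[0, 0, -0.4, 0, 0, 0, 1, 0, 0, -0.8, 0, 0, 0, 1, 0, 0, -0.96, 0, 0, 0, 1, 0, 0, -0.96, 0, 0, 0, 1, 0, 0, -0.96, 0, 0, 0, 1])

```text
clock: 2.4
ee_pos: [372.2, 52.1, 23.1]
eef_rot: [0.0, 0.999, 0.039, 0.0]
ft_force: [0.8, 0.1, 0.3]
finger_gap: 88.2
grip_force: 0.0
```

Request:
play_rows(targets=[0.08, 0, 0, 0, 0, 0, 1, 0.16, 0, 0, 0, 0, 0, 1, 0.24, 0, 0, 0, 0, 0, 1, 0.3, 0, 0, 0, 0, 0, 1, 0.35, 0, 0, 0, 0, 0, 1, 0.4, 0, 0, 0, 0, 0, 1, 0.45, 0, 0, 0, 0, 0, 1, 0.5, 0, 0, 0, 0, 0, 1, 0.5, 0, 0, 0, 0, 0, 1])

```text
clock: 3.3
ee_pos: [420.3, 53.4, 21.6]
eef_rot: [-0.0, 0.999, 0.04, -0.001]
ft_force: [-3.1, -0.2, 2.3]
finger_gap: 88.4
grip_force: 1.4
```

Request:
play_rows(targets=[0.04, 0, 0, 0, 0, -0.005, 1, 0.08, 0, 0, 0, 0, -0.011, 1, 0.12, 0, 0, 0, 0, -0.016, 1, 0.16, 0, 0, 0, 0, -0.022, 1, 0.2, 0, 0, 0, 0, -0.027, 1, 0.24, 0, 0, 0, 0, -0.033, 1, 0.28, 0, 0, 0, 0, -0.038, 1, 0.32, 0, 0, 0, 0, -0.044, 1, 0.36, 0, 0, 0, 0, -0.05, 1, 0.4, 0, 0, 0, 0, -0.055, 1, 0.44, 0, 0, 0, 0, -0.06, 1, 0.48, 0, 0, 0, 0, -0.066, 1, 0.52, 0, 0, 0, 0, -0.071, 1, 0.56, 0, 0, 0, 0, -0.077, 1, 0.6, 0, 0, 0, 0, -0.082, 1, 0.6, 0, 0, 0, 0, -0.082, 1])

```text
clock: 4.9
ee_pos: [482.0, 53.1, 22.3]
eef_rot: [0.0, 1.0, -0.025, 0.001]
ft_force: [0.0, 0.7, 0.5]
finger_gap: 88.0
grip_force: 0.0
```

```bash
python3 - <<'E'
from h import *
c=cap('top'); save(c,'t2.png')
E
```

```text
(no output)
```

View pics/t2.png

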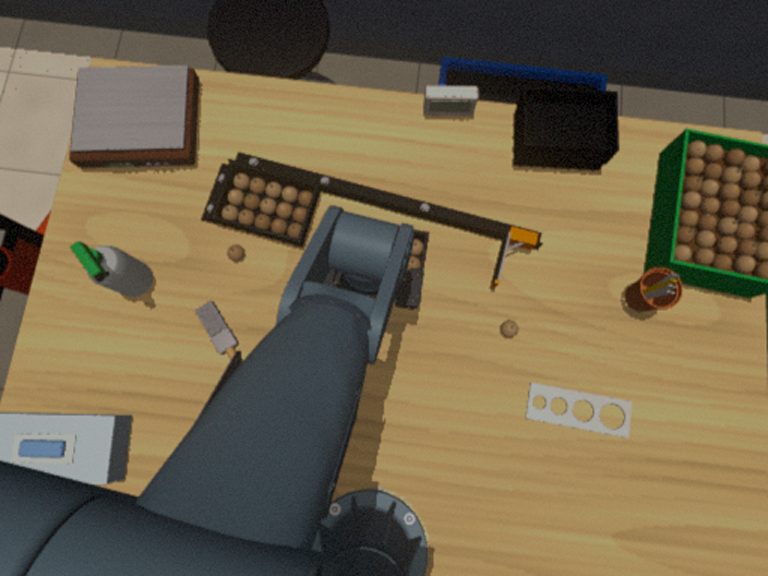

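The tray is following the push and turning with the gripper; its right end is now near (425,240). I'll keep going towards the rail.

Request:
play_rows(targets=[0.04, 0, 0, 0, 0, -0.007, 1, 0.08, 0, 0, 0, 0, -0.014, 1, 0.12, 0, 0, 0, 0, -0.021, 1, 0.16, 0, 0, 0, 0, -0.028, 1, 0.2, 0, 0, 0, 0, -0.035, 1, 0.24, 0, 0, 0, 0, -0.042, 1, 0.28, 0, 0, 0, 0, -0.049, 1, 0.32, 0, 0, 0, 0, -0.056, 1, 0.36, 0, 0, 0, 0, -0.063, 1, 0.4, 0, 0, 0, 0, -0.067, 1, 0.42, 0, 0, 0, 0, -0.067, 1, 0.42, 0, 0, 0, 0, -0.067, 1])

```text
clock: 6.15
ee_pos: [523.8, 53.0, 22.1]
eef_rot: [0.0, 0.997, -0.077, 0.001]
ft_force: [-1.4, 1.0, 0.8]
finger_gap: 88.4
grip_force: 0.8
```

Request:
play_rows(targets=[0.015, 0, 0, 0, 0, 0, 1, 0.03, 0, 0, 0, 0, 0, 1, 0.045, 0, 0, 0, 0, 0, 1, 0.06, 0, 0, 0, 0, 0, 1, 0.06, 0, 0, 0, 0, 0, 1])

```text
clock: 6.65
ee_pos: [529.4, 53.2, 22.0]
eef_rot: [0.0, 0.997, -0.077, 0.0]
ft_force: [-3.5, -0.6, 0.3]
finger_gap: 88.0
grip_force: 1.4
```

Request:
play_rows(targets=[0.015, 0, 0, 0, 0, 0, 1, 0.03, 0, 0, 0, 0, 0, 1, 0.03, 0, 0, 0, 0, 0, 1])

```text
clock: 6.95
ee_pos: [529.9, 53.3, 21.7]
eef_rot: [0.0, 0.997, -0.077, -0.002]
ft_force: [-12.0, -1.0, 7.6]
finger_gap: 88.2
grip_force: 5.4
```

Request:
play_rows(targets=[0.015, 0, 0, 0, 0, 0, 1, 0.03, 0, 0, 0, 0, 0, 1, 0.03, 0, 0, 0, 0, 0, 1])

```text
clock: 7.25
ee_pos: [530.1, 53.4, 21.3]
eef_rot: [0.0, 0.997, -0.077, -0.005]
ft_force: [-21.0, -2.6, 15.5]
finger_gap: 88.1
grip_force: 10.1
```

Request:
play_rows(targets=[-0.1, 0.01, 0, 0, 0, 0, 1, -0.3, 0.04, 0, 0, 0, 0, 1, -0.3, 0.04, 0.5, 0, 0, 0, 0.6, -0.3, 0.04, 1, 0, 0, 0, 0.6])

```text
clock: 7.65
ee_pos: [504.0, 57.4, 122.0]
eef_rot: [-0.0, 0.997, -0.077, -0.001]
ft_force: [0.7, -1.0, 0.2]
finger_gap: 74.3
grip_force: 0.0
```

Request:
play_rows(targets=[0.2, -0.4, 0, 0, 0, 0, 0.6, 0.3, -0.8, 0, 0, 0, 0, 0.6, 0.4, -1, 0, 0, 0, 0, 0.6, 0.4, -1, 0, 0, 0, 0, 0.6])

```text
clock: 8.05
ee_pos: [547.4, -45.8, 123.0]
eef_rot: [0.001, 0.997, -0.079, 0.002]
ft_force: [0.0, 0.3, -0.2]
finger_gap: 52.7
grip_force: 0.0
```

```bash
python3 - <<'E'
from h import *
print(arm.observe()['qpos'])
c=cap('top'); save(c,'t3.png'); c=cap('side'); save(c,'s3.png')
E
```

```text
[-2.99410949e-01  2.26386348e-01  1.75846312e+00 -2.64090539e-04
  1.15205935e+00  1.42890475e+00]
```

View pics/s3.png

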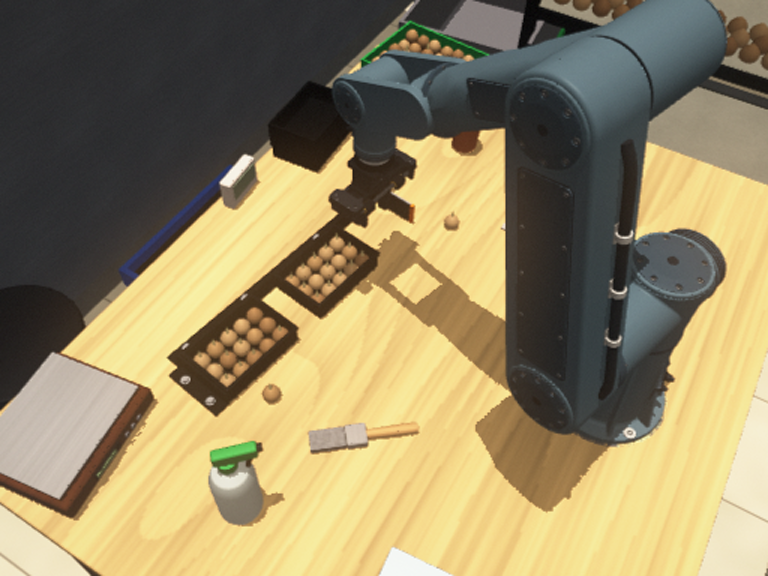

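The tray's long side is flat on the rail, and a gap of about 50 mm remains to the parked tray. Next I turn the gripper by +90° and come down behind the tray's -y end.

Request:
play_rows(targets=[0.17, -0.27, 0, 0, 0, 0.09, 0.6, 0.34, -0.54, 0, 0, 0, 0.18, 0.6, 0.34, -0.54, 0, 0, 0, 0.27, 0.6, 0.34, -0.54, 0, 0, 0, 0.36, 0.6, 0.34, -0.54, 0, 0, 0, 0.45, 0.6, 0.34, -0.54, 0, 0, 0, 0.54, 0.6, 0.34, -0.54, 0, 0, 0, 0.63, 0.6, 0.34, -0.54, 0, 0, 0, 0.72, 0.6, 0.34, -0.54, 0, 0, 0, 0.81, 0.6, 0.34, -0.54, 0, 0, 0, 0.9, 0.6, 0.34, -0.54, 0, 0, 0, 0.99, 0.6, 0.34, -0.54, 0, 0, 0, 1, 0.6, 0.34, -0.54, 0, 0, 0, 1, 0.6])

```text
clock: 9.45
ee_pos: [578.9, -95.6, 121.9]
eef_rot: [-0.0, 0.76, 0.65, 0.0]
ft_force: [-0.0, -0.1, 0.2]
finger_gap: 53.3
grip_force: 0.0
```

```bash
python3 - <<'E'
from h import *
c=cap('wrist'); save(c,'w3.png')
for n,p in(('O',(674.6,73.2,40)),('rail-200',(674.6-.1547*200,73.2-197.6,40))): print(n,proj(c,p))
E
```

```text
O (np.float64(345.24380825467165), np.float64(-38.24283861266943))
rail-200 (np.float64(324.146051232129), np.float64(211.57806871938507))
```

View pics/w3.png

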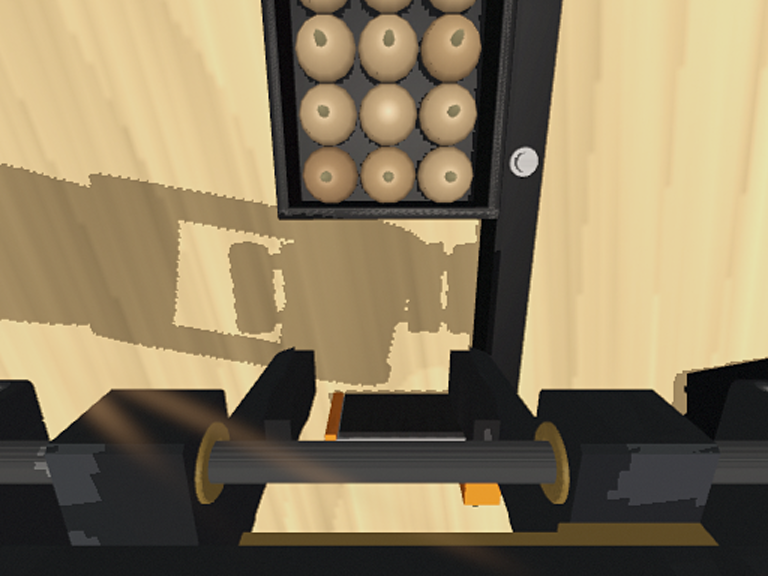

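The wrist view shows the tray flush on the rail, with its end edge from (280,217) to (498,217) and clear space before the divider facing at (400,400).

```bash
python3 - <<'E'
from h import *
c=cap('wrist'); a=np.array([.1547,.988]);ex=np.array([.988,-.1547]);O=np.array([674.6,73.2])
L=lambda p:(round(float((p[:2]-O)@ex),1),round(float((p[:2]-O)@a),1))
for u,v,z in((280,212,45),(498,212,45),(345,395,53)): print(L(ray(c,u/1.5,v/1.5,z)))
print(L(np.array(arm.observe()['ee_pos'])))
E
```

```text
(-127.0, -132.2)
(0.4, -132.2)
(-91.6, -249.6)
(-68.2, -182.0)
```

Request:
play_rows(targets=[0, 0, -0.45, 0, 0, 0, 0.6, 0, 0, -0.9, 0, 0, 0, 0.6, 0, 0, -1, 0, 0, 0, 0.6, 0, 0, -1, 0, 0, 0, 0.6, 0, 0, -1, 0, 0, 0, 0.6])

```text
clock: 10.05
ee_pos: [580.4, -97.2, 23.7]
eef_rot: [0.001, 0.76, 0.65, 0.001]
ft_force: [-0.2, 0.2, 1.3]
finger_gap: 53.0
grip_force: 0.0
```

Request:
play_rows(targets=[0.015, 0.1, 0, 0, 0, 0, 0.6, 0.031, 0.2, 0, 0, 0, 0, 0.6, 0.046, 0.3, 0, 0, 0, 0, 0.6, 0.054, 0.35, 0, 0, 0, 0, 0.6, 0.061, 0.39, 0, 0, 0, 0, 0.6, 0.067, 0.43, 0, 0, 0, 0, 0.6, 0.073, 0.47, 0, 0, 0, 0, 0.6, 0.08, 0.51, 0, 0, 0, 0, 0.6, 0.086, 0.55, 0, 0, 0, 0, 0.6, 0.092, 0.59, 0, 0, 0, 0, 0.6, 0.098, 0.63, 0, 0, 0, 0, 0.6, 0.105, 0.67, 0, 0, 0, 0, 0.6, 0.111, 0.71, 0, 0, 0, 0, 0.6, 0.117, 0.75, 0, 0, 0, 0, 0.6, 0.124, 0.79, 0, 0, 0, 0, 0.6, 0.13, 0.83, 0, 0, 0, 0, 0.6, 0.133, 0.85, 0, 0, 0, 0, 0.6, 0.133, 0.85, 0, 0, 0, 0, 0.6])

```text
clock: 11.85
ee_pos: [592.5, -12.5, 22.5]
eef_rot: [0.001, 0.759, 0.651, -0.0]
ft_force: [-1.7, -3.7, 2.5]
finger_gap: 53.0
grip_force: 2.2
```

Request:
play_rows(targets=[0.003, 0.02, 0, 0, 0, 0, 0.6, 0.005, 0.03, 0, 0, 0, 0, 0.6, 0.006, 0.04, 0, 0, 0, 0, 0.6, 0.006, 0.04, 0, 0, 0, 0, 0.6])

```text
clock: 12.25
ee_pos: [593.1, -8.8, 22.5]
eef_rot: [0.001, 0.759, 0.651, -0.0]
ft_force: [-1.9, -5.4, 3.6]
finger_gap: 52.9
grip_force: 2.7
```

Request:
play_rows(targets=[0.003, 0.02, 0, 0, 0, 0, 0.6, 0.005, 0.03, 0, 0, 0, 0, 0.6, 0.005, 0.03, 0, 0, 0, 0, 0.6])

```text
clock: 12.55
ee_pos: [593.6, -5.8, 22.5]
eef_rot: [0.001, 0.76, 0.65, -0.0]
ft_force: [-1.6, -5.3, 3.8]
finger_gap: 52.6
grip_force: 2.8
```

Request:
play_rows(targets=[0.003, 0.02, 0, 0, 0, 0, 0.6, 0.005, 0.03, 0, 0, 0, 0, 0.6, 0.005, 0.03, 0, 0, 0, 0, 0.6])

```text
clock: 12.85
ee_pos: [594.1, -2.8, 22.5]
eef_rot: [0.001, 0.76, 0.651, -0.0]
ft_force: [-2.4, -5.6, 2.8]
finger_gap: 52.7
grip_force: 2.8
```

Request:
play_rows(targets=[0.0015, 0.01, 0, 0, 0, 0, 0.6, 0.003, 0.02, 0, 0, 0, 0, 0.6, 0.003, 0.02, 0, 0, 0, 0, 0.6])

```text
clock: 13.15
ee_pos: [594.4, -0.9, 22.5]
eef_rot: [0.001, 0.759, 0.651, -0.0]
ft_force: [-2.3, -5.0, 3.6]
finger_gap: 53.1
grip_force: 2.9
```

```bash
python3 - <<'E'
from h import *
c=cap('side'); cv2.imwrite('pics/s4.png',cv2.resize(c['img'][130:290,100:300,::-1],None,fx=3.5,fy=3.5,interpolation=cv2.INTER_CUBIC))
E
```

```text
(no output)
```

View pics/s4.png

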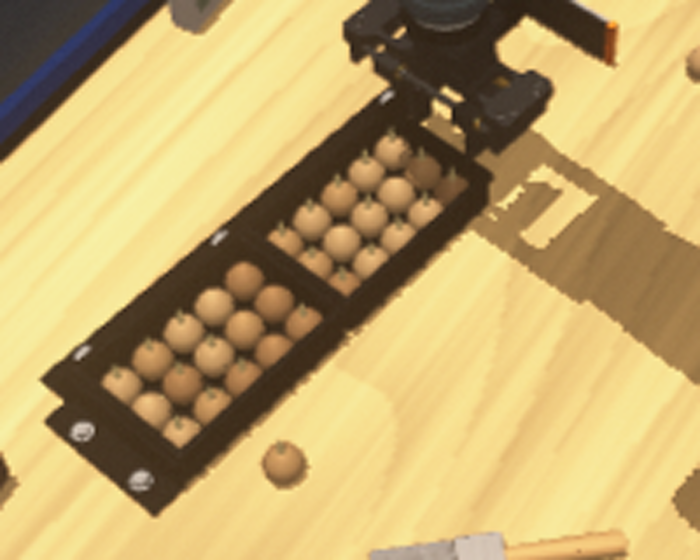

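The trays look to be touching or within a millimetre or two, at crop (340,315). I'll continue in millimetre steps.

Request:
play_rows(targets=[0.0015, 0.01, 0, 0, 0, 0, 0.6, 0.002, 0.015, 0, 0, 0, 0, 0.6, 0.002, 0.015, 0, 0, 0, 0, 0.6])

```text
clock: 13.5
ee_pos: [594.6, 0.4, 22.5]
eef_rot: [0.001, 0.759, 0.651, -0.001]
ft_force: [-1.7, -6.4, 2.8]
finger_gap: 52.7
grip_force: 3.4
```

Request:
play_rows(targets=[0.0015, 0.01, 0, 0, 0, 0, 0.6, 0.002, 0.015, 0, 0, 0, 0, 0.6, 0.002, 0.015, 0, 0, 0, 0, 0.6])

```text
clock: 13.8
ee_pos: [594.7, 1.1, 22.5]
eef_rot: [0.001, 0.759, 0.651, -0.001]
ft_force: [-2.3, -10.4, 3.6]
finger_gap: 52.8
grip_force: 4.9
```

Request:
play_rows(targets=[-0.015, -0.1, 0, 0, 0, 0, 0.6, -0.046, -0.3, 0, 0, 0, 0, 0.6, -0.046, -0.3, 0.5, 0, 0, 0, 0.6, -0.046, -0.3, 1, 0, 0, 0, 0, -0.046, -0.3, 1, 0, 0, 0, 0])

```text
clock: 14.3
ee_pos: [594.9, -27.9, 129.5]
eef_rot: [0.005, 0.76, 0.65, 0.004]
ft_force: [1.1, -1.6, -0.3]
finger_gap: 38.6
grip_force: 0.0
```

Request:
play_rows(targets=[-0.1, -0.45, 0, 0, 0, 0, 0, -0.2, -0.9, 0, 0, 0, 0, 0, -0.21, -1, 0, 0, 0, 0, 0])

```text
clock: 14.6
ee_pos: [568.1, -130.2, 121.7]
eef_rot: [0.0, 0.76, 0.649, -0.0]
ft_force: [-0.3, 0.5, -0.3]
finger_gap: 14.9
grip_force: 0.0
```

Request:
play_rows(targets=[-0.1, -0.45, 0, 0, 0, 0, 0, -0.2, -0.9, 0, 0, 0, 0, 0, -0.21, -1, 0, 0, 0, 0, 0, -0.21, -1, 0, 0, 0, 0, 0, -0.21, -1, 0, 0, 0, 0, 0])

```text
clock: 15.1
ee_pos: [548.0, -225.5, 121.5]
eef_rot: [-0.001, 0.759, 0.651, 0.0]
ft_force: [-0.2, -0.8, -0.5]
finger_gap: -0.0
grip_force: 0.0
```

```bash
python3 - <<'E'
from h import *
c=cap('wrist'); save(c,'w5.png')
a=np.array([.1547,.988]);ex=np.array([.988,-.1547]);O=np.array([674.6,73.2])
p=np.array(arm.observe()['ee_pos'])[:2]-O; print(p@ex,p@a)
E
```

```text
-78.77848420227241 -314.2632275262784
```

View pics/w5.png

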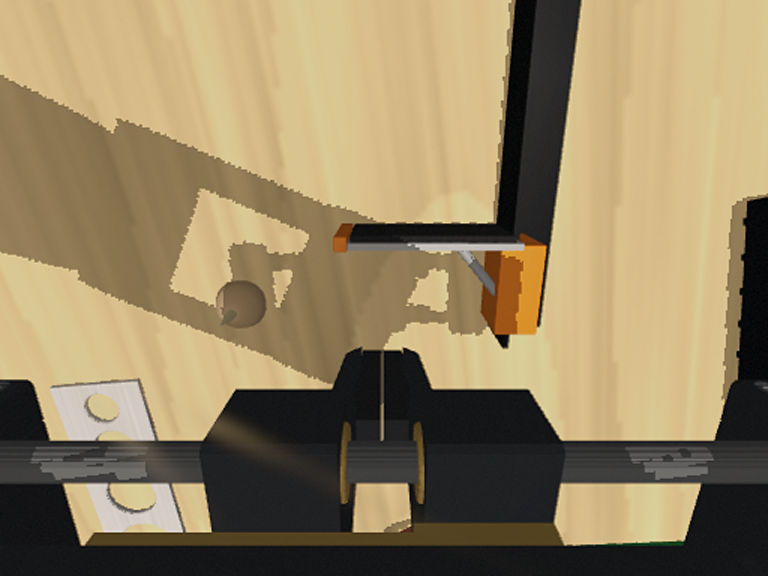

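The blade's bare -y side runs from (350,247) to (460,247) and the closed fingers are lined up with it at (385,360), clear of the saddle. I'll descend and push the divider.

Request:
play_rows(targets=[0, 0, -0.45, 0, 0, 0, 0, 0, 0, -0.8, 0, 0, 0, 0, 0, 0, -0.92, 0, 0, 0, 0, 0, 0, -0.92, 0, 0, 0, 0])

```text
clock: 15.55
ee_pos: [546.9, -224.5, 28.1]
eef_rot: [-0.002, 0.759, 0.651, -0.001]
ft_force: [-0.0, -0.4, -0.6]
finger_gap: 0.1
grip_force: 0.0
```

Request:
play_rows(targets=[0.0155, 0.1, 0, 0, 0, 0, 0, 0.023, 0.15, 0, 0, 0, 0, 0, 0.031, 0.2, 0, 0, 0, 0, 0, 0.039, 0.25, 0, 0, 0, 0, 0, 0.047, 0.3, 0, 0, 0, 0, 0, 0.055, 0.35, 0, 0, 0, 0, 0, 0.063, 0.4, 0, 0, 0, 0, 0, 0.07, 0.45, 0, 0, 0, 0, 0, 0.078, 0.5, 0, 0, 0, 0, 0, 0.086, 0.55, 0, 0, 0, 0, 0, 0.094, 0.6, 0, 0, 0, 0, 0, 0.102, 0.65, 0, 0, 0, 0, 0, 0.11, 0.7, 0, 0, 0, 0, 0, 0.117, 0.75, 0, 0, 0, 0, 0, 0.125, 0.8, 0, 0, 0, 0, 0, 0.133, 0.85, 0, 0, 0, 0, 0, 0.141, 0.9, 0, 0, 0, 0, 0, 0.149, 0.95, 0, 0, 0, 0, 0])

```text
clock: 17.35
ee_pos: [562.9, -131.3, 30.0]
eef_rot: [-0.0, 0.759, 0.651, -0.0]
ft_force: [0.3, -1.9, 0.3]
finger_gap: 0.5
grip_force: 0.9
```

Request:
play_rows(targets=[0.008, 0.05, 0, 0, 0, 0, 0, 0.0155, 0.1, 0, 0, 0, 0, 0, 0.023, 0.15, 0, 0, 0, 0, 0, 0.031, 0.2, 0, 0, 0, 0, 0, 0.039, 0.25, 0, 0, 0, 0, 0, 0.047, 0.3, 0, 0, 0, 0, 0, 0.055, 0.35, 0, 0, 0, 0, 0, 0.063, 0.4, 0, 0, 0, 0, 0, 0.07, 0.45, 0, 0, 0, 0, 0, 0.078, 0.5, 0, 0, 0, 0, 0, 0.086, 0.55, 0, 0, 0, 0, 0, 0.094, 0.6, 0, 0, 0, 0, 0, 0.102, 0.65, 0, 0, 0, 0, 0, 0.11, 0.7, 0, 0, 0, 0, 0, 0.117, 0.75, 0, 0, 0, 0, 0, 0.125, 0.8, 0, 0, 0, 0, 0, 0.133, 0.85, 0, 0, 0, 0, 0, 0.141, 0.9, 0, 0, 0, 0, 0])

```text
clock: 19.15
ee_pos: [577.0, -41.3, 30.0]
eef_rot: [-0.0, 0.759, 0.651, -0.0]
ft_force: [-1.3, -2.1, 0.0]
finger_gap: 0.3
grip_force: 0.9
```

Request:
play_rows(targets=[0.008, 0.05, 0, 0, 0, 0, 0, 0.0155, 0.1, 0, 0, 0, 0, 0, 0.023, 0.15, 0, 0, 0, 0, 0, 0.031, 0.2, 0, 0, 0, 0, 0, 0.039, 0.25, 0, 0, 0, 0, 0, 0.045, 0.29, 0, 0, 0, 0, 0, 0.05, 0.32, 0, 0, 0, 0, 0, 0.05, 0.32, 0, 0, 0, 0, 0])

```text
clock: 19.95
ee_pos: [582.1, -9.2, 30.0]
eef_rot: [-0.0, 0.759, 0.651, 0.0]
ft_force: [-0.2, 0.2, 0.4]
finger_gap: 0.4
grip_force: 0.0
```

Request:
play_rows(targets=[0.003, 0.02, 0, 0, 0, 0, 0, 0.003, 0.02, 0, 0, 0, 0, 0])

```text
clock: 20.15
ee_pos: [582.4, -7.6, 30.0]
eef_rot: [0.0, 0.759, 0.651, 0.0]
ft_force: [0.4, 0.8, 0.1]
finger_gap: 0.7
grip_force: 0.0
```

Request:
play_rows(targets=[0.003, 0.02, 0, 0, 0, 0, 0, 0.003, 0.02, 0, 0, 0, 0, 0])

```text
clock: 20.35
ee_pos: [582.7, -5.9, 30.0]
eef_rot: [0.0, 0.759, 0.651, -0.0]
ft_force: [0.4, -1.8, -0.4]
finger_gap: 0.3
grip_force: 0.8
```

Request:
play_rows(targets=[0.002, 0.015, 0, 0, 0, 0, 0, 0.002, 0.015, 0, 0, 0, 0, 0])

```text
clock: 20.55
ee_pos: [582.7, -5.7, 30.0]
eef_rot: [0.001, 0.759, 0.651, -0.001]
ft_force: [-1.2, -6.7, 0.1]
finger_gap: 0.3
grip_force: 3.7
```

Request:
play_rows(targets=[0.002, 0.015, 0, 0, 0, 0, 0, 0.002, 0.015, 0, 0, 0, 0, 0])

```text
clock: 20.75
ee_pos: [582.7, -5.6, 30.0]
eef_rot: [0.001, 0.759, 0.651, -0.002]
ft_force: [-2.2, -13.0, 0.3]
finger_gap: 0.7
grip_force: 6.4
```

Request:
play_rows(targets=[0.001, 0.01, 0, 0, 0, 0, 0, 0.001, 0.01, 0, 0, 0, 0, 0])

```text
clock: 20.95
ee_pos: [582.8, -5.4, 30.0]
eef_rot: [0.002, 0.759, 0.651, -0.002]
ft_force: [-3.0, -16.5, -0.1]
finger_gap: 0.8
grip_force: 8.2
```

The row has closed solidly. I'll back off gently, lift and check.

Request:
play_rows(targets=[-0.006, -0.04, 0, 0, 0, 0, 0, -0.03, -0.2, 0, 0, 0, 0, 0, -0.078, -0.5, 0, 0, 0, 0, 0, -0.078, -0.5, 0.1, 0, 0, 0, 0, -0.078, -0.5, 0.6, 0, 0, 0, 0, -0.078, -0.5, 1, 0, 0, 0, 0])

```text
clock: 21.55
ee_pos: [574.9, -51.8, 131.4]
eef_rot: [-0.001, 0.76, 0.65, 0.0]
ft_force: [0.9, -0.5, -0.9]
finger_gap: 0.7
grip_force: 0.0
```

Request:
play_rows(targets=[-0.3, -0.4, 0, 0, 0, 0, 0, -0.6, -0.8, 0, 0, 0, 0, 0, -0.75, -1, 0, 0, 0, 0, 0, -0.75, -1, 0, 0, 0, 0, 0])

```text
clock: 21.95
ee_pos: [499.1, -153.8, 130.6]
eef_rot: [0.0, 0.761, 0.649, 0.0]
ft_force: [0.3, -0.2, -0.1]
finger_gap: 0.5
grip_force: 0.0
```

Request:
play_rows(targets=[-0.3, -0.4, 0, 0, 0, 0, 0, -0.6, -0.8, 0, 0, 0, 0, 0, -0.75, -1, 0, 0, 0, 0, 0, -0.75, -1, 0, 0, 0, 0, 0])

```text
clock: 22.35
ee_pos: [424.8, -253.4, 130.5]
eef_rot: [0.0, 0.761, 0.649, 0.0]
ft_force: [0.9, 0.6, -0.4]
finger_gap: 0.7
grip_force: 0.0
```

```bash
python3 - <<'E'
from h import *
a=cap('top'); b=cap('side')
A=cv2.resize(a['img'][90:225,125:370],None,fx=2.3,fy=2.3,interpolation=cv2.INTER_CUBIC)
B=cv2.resize(b['img'][100:285,105:310],None,fx=1.55,fy=1.55,interpolation=cv2.INTER_CUBIC)
w=max(A.shape[1],B.shape[1]); f=lambda x:np.pad(x,((0,0),(0,w-x.shape[1]),(0,0)))
cv2.imwrite('pics/f.png',np.vstack([f(A),f(B)])[:,:,::-1])
E
```

```text
(no output)
```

View pics/f.png

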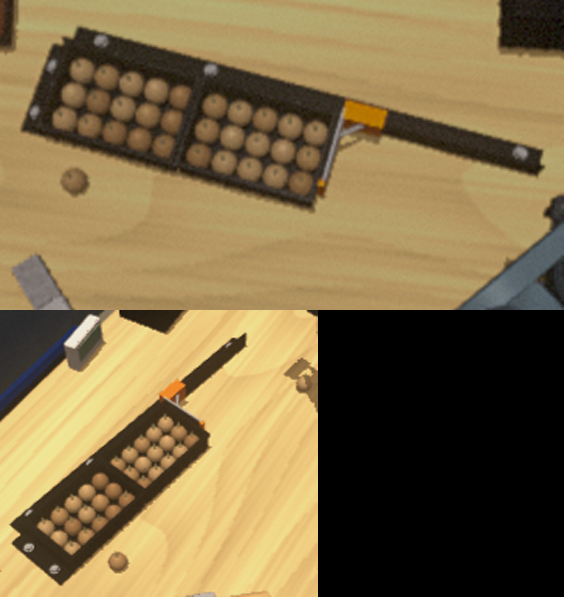

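In the top crop the two trays meet at (185,130) and the divider sits against the tray end at (330,150); both corms are unmoved. One numeric check of flushness before handing in.

```bash
python3 - <<'E'
from m import *
c=cap('top'); g=cv2.cvtColor(c['img'],cv2.COLOR_RGB2GRAY).astype(np.float32)
o=lambda x,y:(x/2.3+125,y/2.3+90)
a=np.array([.1547,.988]);ex=np.array([.988,-.1547]);O=np.array([674.6,73.2])
for x in range(40,310,15):
    y=130+(x-30)*.272
    e=edge(g,o(x,y-4),o(x-6,y+18))
    if e is not None: p=ray(c,*e,0)[:2]-O; print((p@a).round(0),(p@ex).round(1),end=' | ')
E
```

```text
317.0 -128.9 | 295.0 -129.5 | 274.0 -129.4 | 252.0 -128.7 | 231.0 -128.6 | 209.0 -129.2 | 187.0 -129.8 | 166.0 -129.1 | 145.0 -129.0 | 123.0 -129.0 | 102.0 -128.9 | 80.0 -128.8 | 59.0 -128.8 | 38.0 -128.7 | 17.0 -128.0 | -4.0 -128.6 | -25.0 -128.5 | -46.0 -127.8 |
```

Both trays' front edges lie on one line about 129 mm from the rail, so the stray tray is flush.

```bash
python3 -c "
from workcell import arm
print(arm.job_done())"
```

```text
the job is handed in; nothing more can be done
None
```

The stray tray is flat against the back rail and butted up to the parked tray, the divider is closed up against its other end, and the job was handed in after about 22.5 s of the 51 s allowed.

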